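Shift the binding punch's selector lever through its stepped gate

ROBOT

A 6-joint arm with a two-finger parallel gripper is mounted at the origin on the work surface. World frame = base frame: x ahead of the robot, y to its left, z up, the work surface at z = 0. Lengths are in m, angles in rad, forces in N, time in s.
With the tool pointing down it reaches from about 0.4 to 0.925 m from the base axis. Payload 3.4 kg.
Tool frame: the origin (TCP) lies midway between the tips of the shut fingers; the grasp point (between the pads) lies 19 mm behind it; z points along the fingers, y is the line along which they close (so a half turn about z gives the same grasp; the last joint's range is limited). The gripper opens to 85 mm and grips with 20 to 120 N. Pads are 22 mm wide; open, the fingers measure 114 mm over their backs; the gripper's body (76 mm by 85 mm) begins 54 mm behind the grasp point. The pads swing forward as they close: fully open they stand 13 mm farther back than shut.
Start: joints at [-1.256, 0.307, 1.506, -0, 1.328, -0.073], TCP at [0.218, -0.532, 0.231] pointing down, gripper open.
Joint ranges: [-3.12, 3.12], [-1.05, 2.28], [0.14, 2.33], [-1.42, 4.57], [0.1, 2.73], [-2.68, 2.68]. Speed limits (rad/s): [2.57, 2.57, 3.14, 3.14, 3.14, 3.14].

INTERFACE

Orientations are given as a unit quaternion [x, y, z, w].
In Python, from workcell import manip, cams, close_job gives the robot as it stands.
- The arm moves only by the tool send_rows, never from a script. Its argument "steps" is a list of rows, each an object of numbers: "x", "y", "z": the shift along the tool's x, y, z in mm; "turn": the turn about the tool's z in degrees. A call has exactly 8 rows; each row shifts and turns the commanded pose from where the row before left it, along the tool's axes as they then stand; what a row does not reach is not made up. A row lasts 1/12 s, in which the tool goes at most 41.7 mm and 7.16 degrees, less where a joint would pass 70% of its speed; a pose out of reach is approached as far as the arm can. A call is refused whole if a number of a shift passes 41.7 or a number of a turn 7.16, either way. A call with a gripper value outside its range is refused whole. "grip" is the opening, from -1 (shut) to 1 (fully open), set as the call begins (left out, the last holds). The fingers move at their own pace and stop on an object; "newtons" is the grip in N (left out, the last holds). Time passes only in rows, so rows that do not move let the fingers close, or fill a call up. It gives the time, the measured TCP pose, the force, the opening and the grip force at its end, in the units of the state.
- manip.read_state(): the state, without advancing time (a new reading comes with each control period).
- cams.get_image(name): name is "scene" or "top" or "wrist"; returns a dict with "frame" (480x640x3 uint8, red, green, blue), "depth" (480x640 float32, m along the optical axis (not along the pixel's ray), 0 where there is no reading), "K" (3x3 intrinsics, pixels), "k1" (the pictures are not rectified: a ray, as slopes to the right and down, at radius r is drawn at 1 + k1 r^2 times it, then the intrinsics apply), "R" (3x3) and "t" (3): a world point X has camera coordinates R X + t. Camera axes: x right, y down, z forward; pixel columns grow to the right and rows downward; lengths in m; the calibration is good to about 2 mm. A picture is of the moment at which its call begins.
- close_job(): hands the job in; it is judged then, once.
Trained networks look in the newest picture that a camera, given by its name, has taken for a name from the list of things; names that differ only in an ending like _2 or _b are one class to them, and where a whole thing is asked for, a point or a joint stands for the part that bears it (a point fixed in the world has none). Each returns a list of dicts, best first, with "score" (0 to 1); they miss things now and then, are a little off and sometimes report something else, mostly with a low value. They report only what shows in the picture. A call takes as long as a camera call.
- cams.boxes_of(camera, thing): "location" ([x, y, z] in m, in world coordinates, good to about 4 mm: the middle of the surface that is visible of it).
- cams.trace(camera, thing): "pixels" (480x640 bool, what is visible of it).
- cams.mark_of(camera, thing): "location" ([x, y, z] in m, in world coordinates, good to about 4 mm: a listed point, or the origin of a listed thing).
The state is a dict: "clock": time; "q": joint angles; "joint_vel": joint speeds; "joint_torque": joint torques, N m; "ee_pos": TCP position; "ee_rot": TCP orientation; "wrist_force": force on the tool from outside, world axes, zero at the start; "moment": the same for the moment, N m; "opening": opening from 0.0 (shut) to 1.0 (fully open); "gripper_force": force on a finger pad.
Only numpy, scipy, OpenCV 4.12 (cv2) and the standard library are available. Lean on these libraries where they do the work, as an engineer would, in place of code of your own. Each camera call takes 0.05 s, during which the arm holds its last target. There are 200 camera calls.

TASK

The binding punch on the desk is parked, its selector lever at the right-hand end of the lowest lane of the stepped gate (seen from the robot). To set it to punching, work the lever gently, without forcing it against the gate, up through the gaps in the two bars and on to the left-hand end of the top lane, fully home, then let go of it. Leave the other things on the machine and the desk where they are.

Things in the scene. Friction and masses are not known exactly. Their poses are not given: they have to be found in the camera images.
- gate: Aluminium plate, 8 mm thick, on the punch's sloped front. Origin: centre of its opening, mid-thickness. x up the slope, away from the robot; y left as seen from the robot; z square out of the plate, 35 deg from vertical. Opening 58 mm (x) by 64 (y): three lanes along y, 14 wide, at x = -22, 0, +22 mm, parted by two bars 8 mm thick. Do not press the knob over 40 N on it.
- low_bar (a point): Mid-length of the bar between the lowest and middle lanes (gate x = -11 mm), fixed in the gate, axes as the gate's. The bar has one gap, 16 mm wide. The bar is clamped in a new place each time: the gap's centre lies anywhere from y = 0 to +16 mm of this point. It is not reported; it must be felt for with the lever, or seen.
- high_bar (a point): Mid-length of the bar between the middle and top lanes (gate x = +11 mm), fixed in the gate, axes as the gate's. Its one gap, 16 mm wide, has its centre anywhere from y = -16 to 0 mm of this point; not reported, to be felt for or seen.
- home (a point): Where the knob's centre is when the lever is fully home at the left-hand end of the top lane: gate x 29.5, y 36.3, z 37.7 mm.
- tray_edge (a point): Middle of the lower front edge of the punch's white paper tray, 233 mm above the desk. The tray (300 mm wide, 12 thick) runs back from here over the gate, and would be struck by a gripper held upright on the lever in the top lane: lean the tool with the gate's z axis. The grey punch is 300 wide, 240 deep; beside the gate (y beyond 81 mm) are side decks 60 mm above the desk.
- knob (a point): Centre of the lever's black ball knob, 28 mm in diameter, on a steel stem 10 mm in diameter. The stem swings about a pivot at gate (0, 0, -110) mm; the knob is 155 mm from it, so 45 mm above the plate when square to it, and moves 1.4 times as far as the stem in the gate. Friction about 1.6 N at the knob, no spring: it stays where it is left.
- lever_up (a joint): Swing of the lever up the slope, rad, 0 = square to the plate, positive = gate +x; stem in the lanes: about -0.20 lowest, 0 middle, +0.20 top.
- lever_side (a joint): Swing of the lever sideways, rad, positive = gate +y (left); the stem stops against the lane ends at about -0.24 and +0.24.
- tape_roll: Cardboard-coloured ring 52 mm across, 19 high, on the left deck of the punch; bystander. Origin: centre of its underside.
- clip_box: Clear box 50 x 36 x 18 mm on the right deck of the punch; bystander. Origin: centre of its underside.
- report: Stack of paper 130 x 210 x 12 mm lying on the paper tray of the punch; bystander. Origin: centre of its underside.
- mug: White mug 80 mm wide, 90 high; bystander. Origin: centre of its underside.
- stapler: Black stapler 150 x 36 x 60 mm; bystander. Origin: centre of its underside.
- notebook: Brown notebook 210 x 148 x 16 mm; bystander. Origin: centre of its underside.
- pen_box: Wooden box of pens 90 x 90 mm, 85 high, pens to 185; bystander. Origin: centre of its underside.

How it is judged:
By the outcome, as a careful person would: the job done as asked, in the order asked, and still so for the second after the job is handed in, with the robot touching nothing.
It also fails if it takes over 64 s, if anything falls off the work surface, if the arm or the gripper's body presses on something with over 40 N, if the wrist force passes 120 N, or if a joint passes its speed limit or range.

## Working session

There is one attempt and no reset: what is moved stays moved. The work goes in short steps, Python scripts to look and compute and a tool call to move; the robot and the scene stay as the last step left them, time stands still between calls to the robot, and variables do not carry over. Pictures are saved under pics/ and viewed, at most 10 in all, crops included, and the job is handed in when it is done.

Besides the shell and the picture viewer there is one more tool, called after "Request:" as name(argument=value, ...) on one line, values as JSON. send_rows: Moves the arm, as the interface text tells. Its arguments: {"type":"object","properties":{"steps":{"type":"array"},"grip":{"type":"number"},"newtons":{"type":"number"}},"required":["steps"]}

```bash
mkdir -p pics
python3 - <<'E'
from workcell import manip,cams
import cv2,numpy as np
s=manip.read_state();print(s['clock'],s['ee_pos'],s['ee_rot'],s['wrist_force'])
for c in ['scene','top']:
    im=cams.get_image(c);cv2.imwrite(f'pics/{c}0.png',im['frame'][:,:,::-1])
    C=-im['R'].T@im['t'];print(c,C.round(3),im['R'][2].round(2),im['K'][0,0],im['k1'])
    for n in ['gate','low_bar','high_bar','knob','tray_edge','home','tape_roll','clip_box','mug','pen_box','stapler']:
        r=cams.mark_of(c,n)
        print(n,[(np.round(a['location'],4).tolist(),round(a['score'],2)) for a in r[:2]])
E
```

```text
0.0 [ 0.21772681 -0.53143354  0.2303764 ] [ 9.81162525e-01  1.93181437e-01 -1.23940772e-04 -1.00777348e-03] [-0.33391715  0.26684201 -0.16991458]
scene [0.064 0.066 1.603] [ 0.31 -0.06 -0.95] 613.0290911025617 0.038601966448305394
gate [([0.5314, 0.0654, 0.1027], 0.96), ([0.588, 0.4395, 0.0003], 0.26)]
low_bar [([0.5232, 0.0721, 0.0922], 0.81)]
high_bar [([0.5418, 0.0658, 0.1056], 0.91)]
knob [([0.4856, 0.0447, 0.1126], 0.42), ([0.6359, 0.0789, 0.2453], 0.18)]
tray_edge [([0.5513, 0.0672, 0.2346], 0.89)]
home [([0.5387, 0.1034, 0.1456], 0.57)]
tape_roll [([0.5351, 0.1785, 0.0576], 0.66)]
clip_box [([0.5314, -0.0496, 0.0651], 0.8)]
mug [([0.4051, 0.3879, 0.0003], 0.83)]
pen_box [([0.5865, 0.4382, -0.0022], 0.59)]
stapler [([0.4128, -0.3859, -0.0018], 0.86)]
top [ 0.342 -0.033  1.491] [ 0.15  0.02 -0.99] 538.2250185882395 0.015703615054221447
gate [([0.5363, 0.0649, 0.1023], 0.6)]
low_bar [([0.4059, 0.39, 0.0026], 0.48)]
high_bar [([0.5455, 0.069, 0.1088], 0.9)]
knob [([0.4845, 0.0416, 0.1173], 0.67)]
tray_edge [([0.552, 0.0698, 0.2334], 0.66)]
home [([0.5384, 0.0974, 0.1483], 0.85)]
tape_roll []
clip_box [([0.5333, -0.0511, 0.0617], 0.83)]
mug [([0.4024, 0.3876, 0.002], 0.97)]
pen_box [([0.5861, 0.4458, 0.0014], 0.78)]
stapler [([0.4136, -0.3847, 0.0013], 0.66), ([0.5467, 0.0663, 0.1063], 0.57)]
```

```bash
cat > h.py <<'E'
import numpy as np,cv2
from workcell import manip,cams
def proj(im,X):
    p=(np.atleast_2d(X)@im['R'].T+im['t']); s=p[:,:2]/p[:,2:]
    s=s*(1+im['k1']*(s**2).sum(1,keepdims=True)); return s@im['K'][:2,:2].T+im['K'][:2,2]
def world(im):
    v,u=np.mgrid[:480,:640]; K=im['K']
    d=np.stack([(u-K[0,2])/K[0,0],(v-K[1,2])/K[1,1]],-1); s=d.copy()
    for _ in range(5): s=d/(1+im['k1']*(s**2).sum(-1,keepdims=True))
    z=im['depth'][...,None]; return (np.concatenate([s*z,z],-1)-im['t'])@im['R']
E
python3 - <<'E'
from h import *
for c in ['scene','top']:
    im=cams.get_image(c); W=world(im)
    p=proj(im,[[.534,.066,.1025]])[0];print(c,p)
    u,v=p.astype(int)
    if c=='scene':
        cr=im['frame'][v-75:v+75,u-100:u+100,::-1];cv2.imwrite('pics/sc1.png',cv2.resize(cr,(800,600),interpolation=cv2.INTER_CUBIC));print(u-100,v-75)
    t=cams.trace(c,'tray_edge')
    # tray front edge & gate yaw: side decks region z~.06
    z=W[...,2]; ok=im['depth']>0
    for nm,zz in [('deck',.06),('tray',None)]:
        m=ok&(abs(W[...,0]-.56)<.25)&(abs(W[...,1]-.066)<.2)
        m&=(abs(z-zz)<.006) if zz else (z>.228)
        n=m.astype(np.uint8);n=cv2.morphologyEx(n,cv2.MORPH_OPEN,np.ones((3,3)))
        P=W[n>0];
        if len(P): r=cv2.minAreaRect(P[:,:2].astype(np.float32)*1000);print(nm,len(P),r,P.min(0).round(3),P.max(0).round(3))
E
```

```text
scene [270.59210568 253.11572187]
170 178
deck 1536 ((531.381591796875, 66.35777282714844), (297.8807678222656, 122.79325103759766), 87.82064056396484) [ 0.466 -0.084  0.054] [0.596 0.217 0.066]
tray 9243 ((635.866455078125, 62.459327697753906), (299.99725341796875, 179.37747192382812), 87.75652313232422) [ 0.542 -0.09   0.232] [0.73  0.215 0.277]
top [292.77573262 253.13917417]
deck 1433 ((525.8612670898438, 67.53155517578125), (299.0312194824219, 107.05845642089844), 87.68805694580078) [ 0.467 -0.082  0.054] [0.585 0.217 0.066]
tray 9578 ((638.10498046875, 63.69111633300781), (300.5845947265625, 176.3511962890625), 88.02578735351562) [ 0.545 -0.088  0.232] [0.729 0.217 0.277]
```

View pics/scene0.png

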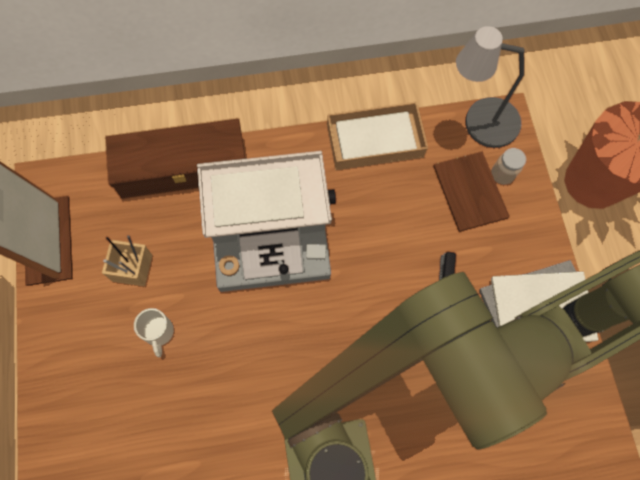

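View pics/sc1.png

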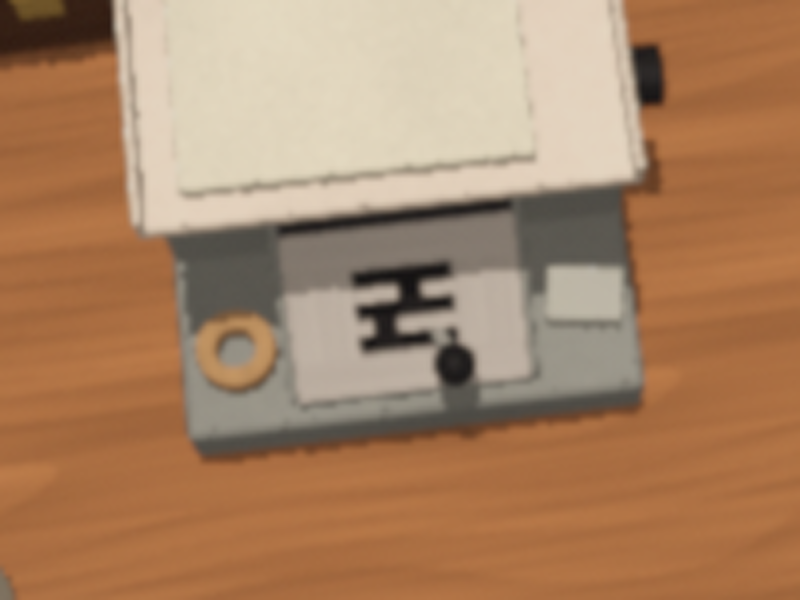

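```bash
cat >> h.py <<'E'
yaw=np.radians(-2.2);c35,s35=np.cos(np.radians(35)),np.sin(np.radians(35))
Rz=np.array([[np.cos(yaw),-np.sin(yaw),0],[np.sin(yaw),np.cos(yaw),0],[0,0,1]])
G=Rz@np.array([[c35,0,-s35],[0,1,0],[s35,0,c35]])   # gate axes as columns
g0=np.array([.534,.066,.1025])
E
python3 - <<'E'
from h import *
out=[]
for c in ['scene','top']:
    im=cams.get_image(c); W=world(im); L=(W-g0)@G*1000
    ok=im['depth']>0
    m=ok&(abs(L[...,0])<48)&(abs(L[...,1])<72)&~((abs(L[...,0])<34)&(abs(L[...,1])<38))&(abs(L[...,2])<15)
    P=W[m]; q=P.mean(0); n=np.linalg.svd(P-q,full_matrices=False)[2][2]; n*=np.sign(n[2])
    print(c,len(P),'plane n',n.round(3),'gate z',G[:,2].round(3),'plate z med',np.median(L[m][:,2]))
    xs=np.arange(45,-55,-.25);ys=np.arange(50,-50,-.25)
    X,Y=np.meshgrid(xs,ys,indexing='ij'); 
    P=g0+np.stack([X,Y,4+0*X],-1).reshape(-1,3)/1000@G.T
    uv=proj(im,P).reshape(len(xs),len(ys),2).astype(np.float32)
    r=cv2.remap(im['frame'],uv[...,0],uv[...,1],cv2.INTER_LINEAR)[...,::-1].copy()
    gr=cv2.cvtColor(r,cv2.COLOR_BGR2GRAY)
    for xv in [22,11,0,-11,-22]:
        row=gr[int((45-xv)/.25)-4:int((45-xv)/.25)+5].mean(0); th=(row.min()+np.percentile(row,85))/2
        e=ys[np.where(np.diff((row<th).astype(int)))[0]]; print(xv,int(row.min()),int(row.max()),e)
    t=cams.trace(c,'knob')
    if t:
        mm=t[0]['pixels']&ok; print('knob',t[0]['score'],mm.sum(),W[mm].mean(0).round(4),L[mm].mean(0).round(1),'zmax',W[mm][:,2].max())
        K=W[mm];K=K[K[:,2]>.1]
        A=np.c_[2*K,np.ones(len(K))];s=np.linalg.lstsq(A,(K**2).sum(1),rcond=None)[0];print('sphere',s[:3],(s[3]+s[:3]@s[:3])**.5)
        from scipy.optimize import least_squares
        s=least_squares(lambda p:np.linalg.norm(K-p,axis=1)-.014,K.mean(0)-[0,0,.008],loss='soft_l1',f_scale=.001).x;print('sph14',s,(s-g0)@G*1000)
    for i in range(0,400,40): cv2.line(r,(i,0),(i,6),(0,0,255),1);cv2.line(r,(0,i),(6,i),(0,0,255),1)
    out.append(r)
cv2.imwrite('pics/rect.png',np.hstack(out))
E
```

```text
scene 1213 plane n [-0.576  0.021  0.818] gate z [-0.573  0.022  0.819] plate z med 3.967111636948942
22 35 123 [ 31.  -31.5]
11 22 176 [  2.75 -11.25]
0 30 179 [ 30.25 -30.75]
-11 31 180 [20.75  6.5 ]
-22 31 180 [ 30.25 -15.   -25.5  -30.5 ]
top 1003 plane n [-0.577  0.021  0.817] gate z [-0.573  0.022  0.819] plate z med 3.0111340606717296
22 53 124 [ 32.75 -29.5 ]
11 53 175 [ 5.5  -9.75]
0 53 174 [ 33.  -29.5]
-11 53 175 [23.25  8.25]
-22 61 175 [ 33.25 -14.5  -22.75 -30.  ]
knob 0.7 114 [0.4899 0.0424 0.1203] [-25.1 -25.3  39.3] zmax 0.13412708494247233
sphere [0.48765343 0.04294001 0.11620845] 0.014870686210973727
sph14 [0.48696984 0.04251558 0.1164985 ] [-29.72876801 -25.27249867  37.90531721]
```

View pics/rect.png

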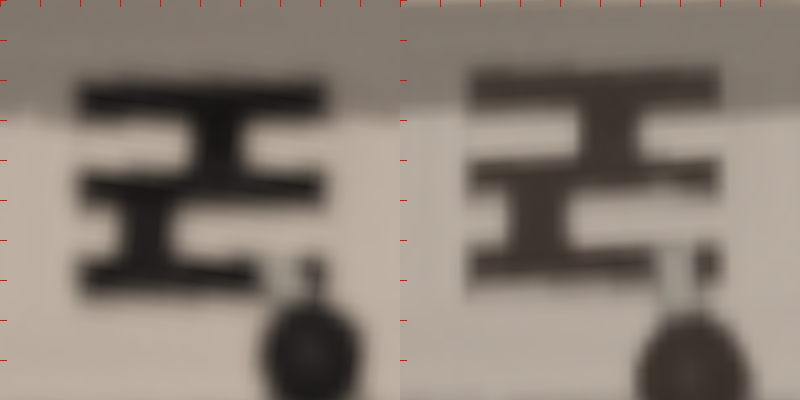

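The rectified view shows the opening, with the low-bar gap centred at about y=+14 and the high-bar gap at about y=-4 (gate mm). The knob is at about (-30, -25, 38) in gate axes. Rows can't tilt the tool, so I'll keep it upright and push with the forward finger of the open gripper. That keeps the gripper body in front of the tray.

Request:
send_rows(steps=[{"turn": -7},{"turn": -7},{"turn": -7},{"turn": -7},{"turn": -7},{"turn": -7},{"turn": -7},{"turn": -7}], grip=1)

```text
validation failed for argument at $.st...
```

Request:
send_rows(steps=[{"turn": -4.75},{"turn": -4.75},{"x": 30,"y": 24},{"x": 32,"y": 24},{"x": 32,"y": 24},{"x": 32,"y": 24},{"x": 32,"y": 24},{"x": 32,"y": 24}])

```text
validation failed for argument at $.st...
```

Request:
send_rows(steps=[{"x": 38,"y": 10},{"x": 38,"y": 10},{"x": 38,"y": 10},{"x": 38,"y": 10},{"x": 38,"y": 10},{"x": 38},{"x": 38},{"x": 38}])

```text
validation failed for argument at $.st...
```

Request:
send_rows(steps=[{"x": 0,"y": 0,"z": 0,"turn": -7},{"x": 0,"y": 0,"z": 0,"turn": -7},{"x": 0,"y": 0,"z": 0,"turn": -7},{"x": 0,"y": 0,"z": 0,"turn": -7},{"x": 0,"y": 0,"z": 0,"turn": -7},{"x": 0,"y": 0,"z": 0,"turn": -7},{"x": 0,"y": 0,"z": 0,"turn": -7},{"x": 0,"y": 0,"z": 0,"turn": -7}], grip=1)

```text
clock: 2.27
ee_pos: [0.2179, -0.5321, 0.2313]
ee_rot: [0.774, 0.634, -0.0, 0.0]
wrist_force: [0.2, -0.6, 0.5]
opening: 1.003
gripper_force: 0.0
```

Request:
send_rows(steps=[{"x": 0,"y": 0,"z": 0,"turn": -4.6},{"x": 0,"y": 0,"z": 0,"turn": -4.6},{"x": 30,"y": 24,"z": 0,"turn": 0},{"x": 32,"y": 24,"z": 0,"turn": 0},{"x": 32,"y": 24,"z": 0,"turn": 0},{"x": 32,"y": 24,"z": 0,"turn": 0},{"x": 32,"y": 24,"z": 0,"turn": 0},{"x": 32,"y": 24,"z": 0,"turn": 0}])

```text
clock: 2.93
ee_pos: [0.371, -0.3471, 0.2315]
ee_rot: [0.723, 0.691, 0.0, 0.0]
wrist_force: [1.1, -0.3, 1.2]
opening: 1.002
gripper_force: 0.0
```

Request:
send_rows(steps=[{"x": 38,"y": 10,"z": 0,"turn": 0},{"x": 38,"y": 10,"z": 0,"turn": 0},{"x": 38,"y": 10,"z": 0,"turn": 0},{"x": 38,"y": 10,"z": 0,"turn": 0},{"x": 38,"y": 10,"z": 0,"turn": 0},{"x": 38,"y": 4,"z": 0,"turn": 0},{"x": 38,"y": 0,"z": 0,"turn": 0},{"x": 38,"y": 0,"z": 0,"turn": 0}])

```text
clock: 3.6
ee_pos: [0.4377, -0.0455, 0.2315]
ee_rot: [0.723, 0.691, 0.0, 0.0]
wrist_force: [1.0, 0.5, 0.9]
opening: 1.004
gripper_force: 0.0
```

Request:
send_rows(steps=[{"x": 22,"y": 0,"z": 0,"turn": 0},{"x": 20,"y": 0,"z": 0,"turn": 0},{"x": 0,"y": 0,"z": 25,"turn": 0},{"x": 0,"y": 0,"z": 25,"turn": 0},{"x": 0,"y": 0,"z": 25,"turn": 0},{"x": 0,"y": 0,"z": 15,"turn": 0},{"x": 0,"y": 0,"z": 0,"turn": 0},{"x": 0,"y": 0,"z": 0,"turn": 0}])

```text
clock: 4.27
ee_pos: [0.4389, -0.0053, 0.1409]
ee_rot: [0.722, 0.691, -0.001, -0.001]
wrist_force: [0.7, -1.0, 0.2]
opening: 0.999
gripper_force: 0.0
```

```bash
cat >> h.py <<'E'
def knob(c='wrist'):
    from scipy.optimize import least_squares
    im=cams.get_image(c);W=world(im);t=cams.trace(c,'knob')
    for a in t[:2]:
        m=cv2.erode(a['pixels'].astype(np.uint8),np.ones((3,3)))>0; K=W[m&(im['depth']>0)]
        if len(K)<20: print(c,'few',len(K),a['score']);continue
        s=least_squares(lambda p:np.linalg.norm(K-p,axis=1)-.014,K.mean(0)-[0,0,.008],loss='soft_l1',f_scale=.001).x
        print(c,round(a['score'],2),len(K),'knob world',s.round(4),'gate',((s-g0)@G*1000).round(1))
    return im,W
E
python3 - <<'E'
from h import *
s=manip.read_state();print(s['ee_pos'],s['wrist_force'])
for c in ['scene','top','wrist']:
    im,W=knob(c)
cv2.imwrite('pics/w1.png',im['frame'][...,::-1])
print(im['R'].round(2),(-im['R'].T@im['t']).round(3))
for n in ['gate','low_bar','high_bar','home','tray_edge']:
    print(n,[(np.round(a['location'],4),round(a['score'],2)) for a in cams.mark_of('wrist',n)[:1]])
# finger points: world pts near tool
P=W[im['depth']>0]; e=s['ee_pos']
m=(abs(P[:,1]-e[1])<.03)&(P[:,2]>.12)&(abs(P[:,0]-e[0])<.08); 
if m.any(): print('near pts',m.sum(),P[m].min(0),P[m].max(0))
E
```

```text
[ 0.43885861 -0.00525433  0.14093181] [ 0.69215969 -0.97944207  0.19758672]
scene 0.68 6563 knob world [0.5808 0.0965 0.1539] gate [66.9 32.2 15.9]
scene 0.47 734 knob world [ 0.4093 -0.381   0.0408] gate [-123.4 -451.5   11.1]
wrist 0.75 3769 knob world [0.4868 0.0419 0.1167] gate [-29.8 -25.9  38.1]
[[ 1.   -0.04  0.  ]
 [-0.04 -0.96  0.27]
 [-0.01 -0.27 -0.96]] [0.443 0.063 0.286]
gate []
low_bar [(array([0.5222, 0.0672, 0.0936]), 0.69)]
high_bar [(array([0.539 , 0.069 , 0.1085]), 0.59)]
home [(array([0.5354, 0.0979, 0.1506]), 0.9)]
tray_edge []
near pts 59979 [ 0.36587315 -0.02071484  0.15434314] [0.51704827 0.01608784 0.24135764]
```

View pics/w1.png

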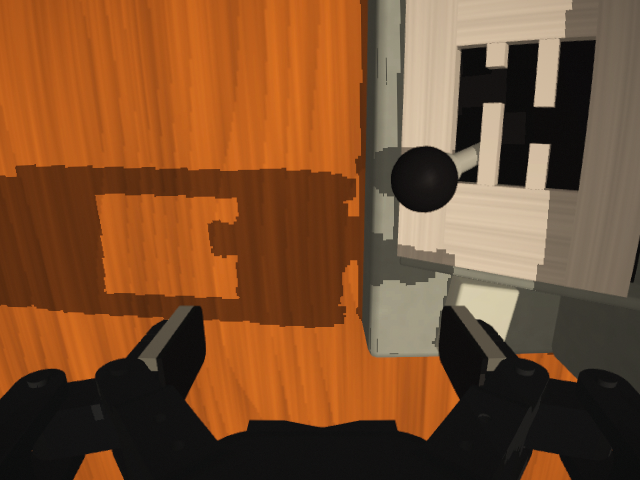

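Run:
```python
from h import *
from scipy.spatial.transform import Rotation as R
s=manip.read_state();T=R.from_quat(s['ee_rot']).as_matrix()
im=cams.get_image('wrist');W=world(im);L=(W-s['ee_pos'])@T*1000
m=(im['depth']>0)&(L[...,2]<0)&(abs(L[...,1])<100)&(L[...,0]<40)&(im['depth']<.3)
P=L[m]
for z in range(-130,0,6):
    q=P[(P[:,2]>=z)&(P[:,2]<z+6)]
    for sg in (1,-1):
        k=q[q[:,1]*sg>0]
        if len(k)>20: print(z,sg,len(k),'x',k[:,0].min().round(),k[:,0].max().round(),'y',np.percentile(k[:,1],[0.5,50,99.5]).round())
```

```text
-100 1 1383 x 15.0 21.0 y [10. 17. 28.]
-100 -1 1368 x 15.0 21.0 y [-27. -16. -10.]
-94 1 2889 x 6.0 20.0 y [ 0. 24. 60.]
-94 -1 2988 x 6.0 20.0 y [-60. -24.  -1.]
-88 1 5268 x 1.0 19.0 y [ 0. 25. 63.]
-88 -1 5297 x 1.0 19.0 y [-64. -25.  -0.]
-82 1 4788 x -7.0 18.0 y [ 0. 32. 68.]
-82 -1 4803 x -7.0 18.0 y [-68. -31.  -0.]
-76 1 3487 x -12.0 18.0 y [ 1. 62. 73.]
-76 -1 3421 x -12.0 18.0 y [-73. -61.  -1.]
-70 1 5611 x -13.0 15.0 y [39. 59. 74.]
-70 -1 5711 x -13.0 16.0 y [-73. -59. -39.]
-64 1 1780 x -12.0 14.0 y [39. 54. 74.]
-64 -1 1833 x -12.0 14.0 y [-73. -54. -39.]
-58 1 455 x 3.0 14.0 y [43. 50. 66.]
-58 -1 470 x 6.0 14.0 y [-66. -50. -43.]
-52 1 778 x -1.0 12.0 y [42. 44. 50.]
-52 -1 797 x -1.0 12.0 y [-49. -44. -42.]
-46 1 780 x -9.0 12.0 y [42. 43. 56.]
-46 -1 749 x -10.0 12.0 y [-56. -43. -42.]
-40 1 785 x -11.0 12.0 y [42. 43. 56.]
-40 -1 797 x -11.0 12.0 y [-56. -43. -42.]
-34 1 705 x -11.0 12.0 y [42. 43. 57.]
-34 -1 706 x -11.0 12.0 y [-56. -43. -42.]
-28 1 607 x -11.0 12.0 y [42. 43. 56.]
-28 -1 617 x -11.0 12.0 y [-56. -43. -42.]
-22 1 440 x -11.0 12.0 y [42. 43. 55.]
-22 -1 462 x -11.0 12.0 y [-54. -42. -42.]
-16 1 104 x -10.0 10.0 y [43. 43. 46.]
-16 -1 113 x -10.0 10.0 y [-43. -42. -42.]
```

Wrist view: the knob is at pixel (424,178), the low-bar gap at about (490,85) and the high-bar gap at about (540,125). The forward finger is clear of everything. I'll lower it beside the knob and start pushing left.

Request:
send_rows(steps=[{"x": 0,"y": 0,"z": 20,"turn": 0},{"x": 0,"y": 0,"z": 20,"turn": 0},{"x": 0,"y": 0,"z": 6,"turn": 0},{"x": 6,"y": 0,"z": 0,"turn": 0},{"x": 6,"y": 0,"z": 0,"turn": 0},{"x": 5,"y": 0,"z": 0,"turn": 0},{"x": 0,"y": 0,"z": 0,"turn": 0},{"x": 0,"y": 0,"z": 0,"turn": 0}])

```text
clock: 5.53
ee_pos: [0.4408, 0.0121, 0.0961]
ee_rot: [0.722, 0.692, 0.001, 0.001]
wrist_force: [-0.2, 0.1, -0.2]
opening: 0.998
gripper_force: 0.0
```

Request:
send_rows(steps=[{"x": 4,"y": 0,"z": 0,"turn": 0},{"x": 4,"y": 0,"z": 0,"turn": 0},{"x": 4,"y": 0,"z": 0,"turn": 0},{"x": 4,"y": 0,"z": 0,"turn": 0},{"x": 4,"y": 0,"z": 0,"turn": 0},{"x": 4,"y": 0,"z": 0,"turn": 0},{"x": 0,"y": 0,"z": 0,"turn": 0},{"x": 0,"y": 0,"z": 0,"turn": 0}])

```text
clock: 6.2
ee_pos: [0.4412, 0.036, 0.0952]
ee_rot: [0.722, 0.692, 0.0, -0.0]
wrist_force: [-0.4, -0.4, 0.5]
opening: 0.997
gripper_force: 0.2
```

```bash
cat >> h.py <<'E'
def look(name=None):
    s=manip.read_state();print(round(s['clock'],2),s['ee_pos'].round(4),s['wrist_force'].round(1))
    im,W=knob('wrist')
    # rectify the plate's top face
    xs=np.arange(40,-40,-.25);ys=np.arange(45,-45,-.25)
    X,Y=np.meshgrid(xs,ys,indexing='ij')
    P=g0+np.stack([X,Y,4+0*X],-1).reshape(-1,3)/1000@G.T
    uv=proj(im,P).reshape(len(xs),len(ys),2).astype(np.float32)
    gr=cv2.cvtColor(cv2.remap(im['frame'],uv[...,0],uv[...,1],cv2.INTER_LINEAR),cv2.COLOR_RGB2GRAY)
    for xv in [22,11,0,-11,-22]:
        i=int((40-xv)/.25);row=gr[i-4:i+5].mean(0)
        print(xv,'y edges',ys[np.where(np.diff((row<60).astype(int)))[0]])
    for yv in [25,-25,0]:
        j=int((45-yv)/.25);col=gr[:,j-4:j+5].mean(1);print('y',yv,'x edges',xs[np.where(np.diff((col<60).astype(int)))[0]])
    if name: cv2.imwrite(f'pics/{name}.png',im['frame'][...,::-1])
E
python3 -c "
from h import *
look('w2')"
```

```text
6.2 [0.4412 0.036  0.0952] [-0.4 -0.4  0.5]
wrist 0.87 6722 knob world [0.4858 0.0592 0.118 ] gate [-30.4  -8.6  40.2]
22 y edges [-27.25]
11 y edges [ 5.25 -8.  ]
0 y edges [ 33.   -27.25]
-11 y edges [23.    8.75]
-22 y edges [ 33.     1.25 -12.25 -27.25 -43.5 ]
y 25 x edges [ 13.25   5.    -8.   -16.75 -28.75]
y -25 x edges [ 13.25   5.    -8.   -16.75]
y 0 x edges [ -8.   -23.25 -28.75]
```

View pics/w2.png

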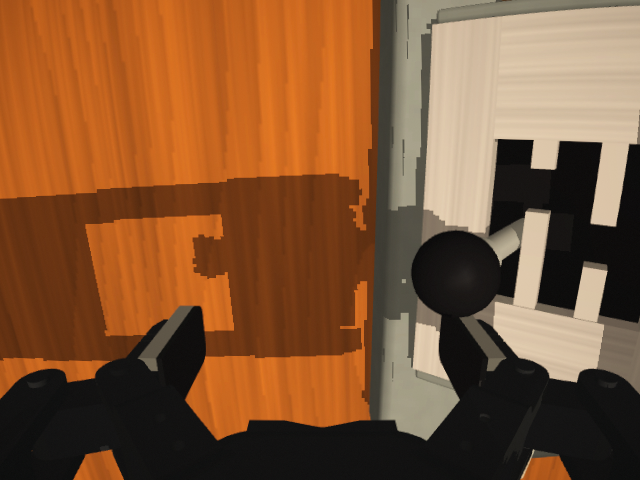

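Request:
send_rows(steps=[{"x": 5,"y": 0,"z": 0,"turn": 0},{"x": 5,"y": 0,"z": 0,"turn": 0},{"x": 5,"y": 0,"z": 0,"turn": 0},{"x": 5,"y": 0,"z": 0,"turn": 0},{"x": 5,"y": 0,"z": 0,"turn": 0},{"x": 3,"y": 0,"z": 0,"turn": 0},{"x": 0,"y": 0,"z": 0,"turn": 0},{"x": 0,"y": 0,"z": 0,"turn": 0}])

```text
clock: 6.97
ee_pos: [0.4424, 0.0641, 0.0953]
ee_rot: [0.722, 0.692, 0.0, -0.0]
wrist_force: [-0.4, 0.5, -0.0]
opening: 0.998
gripper_force: 0.0
```

```bash
echo 'g0=g0+G@np.array([-1.5,1.0,0])/1000' >> h.py; python3 -c "
from h import *
look()"
```

```text
6.97 [0.4424 0.0641 0.0953] [-0.4  0.5 -0. ]
wrist 0.68 7030 knob world [0.5272 0.1699 0.0738] gate [-23.8 102.6 -17.3]
wrist 0.59 6493 knob world [0.4873 0.0873 0.1175] gate [-28.8  18.5  39.5]
22 y edges []
11 y edges [  4.75  -7.5  -29.5 ]
0 y edges [32.25]
-11 y edges [ 22.25  21.    15.     9.25 -24.5 ]
-22 y edges [ 32.25  19.5   11.75 -19.5  -28.25]
y 25 x edges [ 14.75   6.5   -6.5  -15.25 -27.25]
y -25 x edges [ 33.75  31.    13.25   6.5   -6.5  -10.75 -16.25 -25.  ]
y 0 x edges [ 28.    27.5   -6.25 -15.25]
```

Request:
send_rows(steps=[{"x": -6,"y": 0,"z": 0,"turn": 0},{"x": 0,"y": -16,"z": 0,"turn": 0},{"x": 0,"y": -16,"z": 0,"turn": 0},{"x": 16,"y": 0,"z": 0,"turn": 0},{"x": 15,"y": 0,"z": 0,"turn": 0},{"x": 0,"y": 0,"z": 0,"turn": 0},{"x": 0,"y": 0,"z": 0,"turn": 0},{"x": 0,"y": 0,"z": 0,"turn": 0}])

```text
clock: 7.73
ee_pos: [0.4116, 0.0895, 0.0953]
ee_rot: [0.722, 0.691, -0.0, 0.0]
wrist_force: [-0.2, 0.5, -0.5]
opening: 1.003
gripper_force: 0.0
```

Request:
send_rows(steps=[{"x": 0,"y": 3,"z": 0,"turn": 0},{"x": 0,"y": 3,"z": -1,"turn": 0},{"x": 0,"y": 3,"z": -3,"turn": 0},{"x": 0,"y": 3,"z": -3,"turn": 0},{"x": 0,"y": 3,"z": -3,"turn": 0},{"x": 0,"y": 0,"z": 0,"turn": 0},{"x": 0,"y": 0,"z": 0,"turn": 0},{"x": 0,"y": 0,"z": 0,"turn": 0}])

```text
clock: 8.4
ee_pos: [0.427, 0.0892, 0.1057]
ee_rot: [0.722, 0.691, 0.0, 0.0]
wrist_force: [-2.2, -1.4, 3.2]
opening: 0.999
gripper_force: 1.6
```

```bash
python3 -c "
from h import *
look('w3')"
```

```text
8.4 [0.427  0.0892 0.1057] [-2.2 -1.4  3.2]
wrist 0.98 3769 knob world [0.4969 0.0871 0.1264] gate [-15.9  18.6  41.3]
22 y edges []
11 y edges [4.75]
0 y edges [32.25]
-11 y edges [16.75]
-22 y edges [32.25]
y 25 x edges [ 14.75   6.25  -6.75 -15.5  -27.75]
y -25 x edges []
y 0 x edges [-37.]
```

View pics/w3.png

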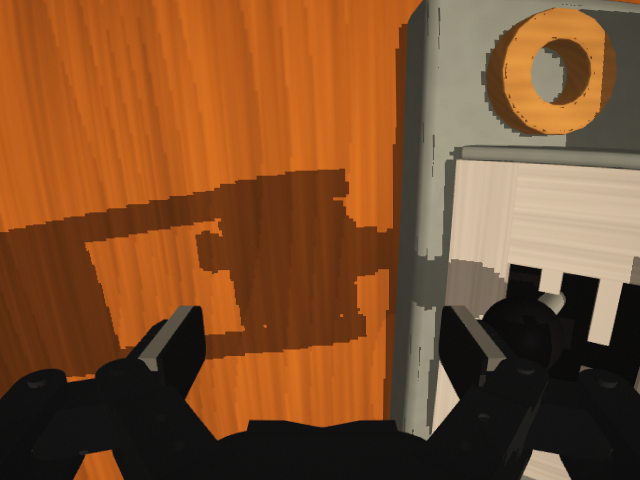

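Knob now at pixel (520,335), stem inside the low-bar gap (gate x≈-16). I'll continue up to the middle lane.

Request:
send_rows(steps=[{"x": 0,"y": 3,"z": -3,"turn": 0},{"x": 0,"y": 3,"z": -3,"turn": 0},{"x": 0,"y": 3,"z": -3,"turn": 0},{"x": 0,"y": 3,"z": -2,"turn": 0},{"x": 0,"y": 0,"z": 0,"turn": 0},{"x": 0,"y": 0,"z": 0,"turn": 0},{"x": 0,"y": 0,"z": 0,"turn": 0},{"x": 0,"y": 0,"z": 0,"turn": 0}])

```text
clock: 9.17
ee_pos: [0.4393, 0.0889, 0.1168]
ee_rot: [0.722, 0.691, 0.001, 0.001]
wrist_force: [-2.9, 0.4, 5.2]
opening: 0.999
gripper_force: 2.3
```

```bash
python3 -c "
from h import *
look()"
```

```text
9.17 [0.4393 0.0889 0.1168] [-2.9  0.4  5.2]
wrist 0.91 3633 knob world [0.5084 0.0866 0.1355] gate [-1.2 18.6 42.1]
22 y edges [32.5]
11 y edges [  5.25  -8.   -17.  ]
0 y edges [32.25 24.25 18.25]
-11 y edges [ 22.25 -10.5  -18.5 ]
-22 y edges [32.25  0.25 -8.75]
y 25 x edges [ 38.5   28.25  15.     6.75  -6.   -15.25 -27.25]
y -25 x edges [-38.25]
y 0 x edges [ 28. -22. -30.]
```

Request:
send_rows(steps=[{"x": 0,"y": -5,"z": 0,"turn": 0},{"x": 15,"y": 0,"z": 0,"turn": 0},{"x": 15,"y": 0,"z": 3,"turn": 0},{"x": 0,"y": 11,"z": 0,"turn": 0},{"x": 0,"y": 11,"z": 0,"turn": 0},{"x": 0,"y": 0,"z": 0,"turn": 0},{"x": 0,"y": 0,"z": 0,"turn": 0},{"x": 0,"y": 0,"z": 0,"turn": 0}])

```text
clock: 9.93
ee_pos: [0.4569, 0.1175, 0.1131]
ee_rot: [0.723, 0.691, -0.0, -0.0]
wrist_force: [-0.3, -0.1, -0.3]
opening: 0.997
gripper_force: 0.0
```

Request:
send_rows(steps=[{"x": -4,"y": 0,"z": 0,"turn": 0},{"x": -4,"y": 0,"z": 0,"turn": 0},{"x": -4,"y": 0,"z": 0,"turn": 0},{"x": -4,"y": 0,"z": 0,"turn": 0},{"x": -4,"y": 0,"z": 0,"turn": 0},{"x": -3,"y": 0,"z": 0,"turn": 0},{"x": 0,"y": 0,"z": 0,"turn": 0},{"x": 0,"y": 0,"z": 0,"turn": 0}])

```text
clock: 10.6
ee_pos: [0.4557, 0.0946, 0.1133]
ee_rot: [0.723, 0.691, -0.0, 0.0]
wrist_force: [-0.6, 1.1, -0.3]
opening: 1.004
gripper_force: 0.3
```

```bash
python3 -c "
from h import *
look()"
```

```text
10.6 [0.4557 0.0946 0.1133] [-0.6  1.1 -0.3]
wrist 0.56 1211 knob world [0.5068 0.0692 0.1345] gate [-2.6  1.1 41.8]
22 y edges [32.5]
11 y edges [5.]
0 y edges [32.25 15.   10.75  4.   -8.25]
-11 y edges [22.75 14.75  7.  ]
-22 y edges [32.5]
y 25 x edges [ 28.5   15.25   6.75  -5.5  -15.   -26.5 ]
y -25 x edges [-27.]
y 0 x edges [ 33.25  28.5    4.25  -4.5  -26.5 ]
```

Request:
send_rows(steps=[{"x": -3,"y": 0,"z": 0,"turn": 0},{"x": -2.5,"y": 0,"z": 0,"turn": 0},{"x": 0,"y": 0,"z": 0,"turn": 0},{"x": 0,"y": 0,"z": 0,"turn": 0},{"x": 4,"y": 0,"z": 0,"turn": 0},{"x": 15,"y": 0,"z": 0,"turn": 0},{"x": 15,"y": 0,"z": 0,"turn": 0},{"x": 0,"y": 0,"z": 0,"turn": 0}])

```text
clock: 11.37
ee_pos: [0.4577, 0.1253, 0.1134]
ee_rot: [0.722, 0.692, 0.001, 0.0]
wrist_force: [0.2, 0.2, 0.4]
opening: 1.0
gripper_force: 0.0
```

```bash
python3 -c "
from h import *
look('w4')
knob('top');knob('scene')"
```

```text
11.37 [0.4577 0.1253 0.1134] [0.2 0.2 0.4]
22 y edges [ 32.75 -27.25 -29.25]
11 y edges [32.25]
0 y edges [41.5  35.75 22.25]
-11 y edges [38.75]
-22 y edges []
y 25 x edges [  2.5   -1.5  -26.25]
y -25 x edges [ 31.25  22.25 -23.75]
y 0 x edges [-12.5  -14.75 -26.25]
```

View pics/w4.png

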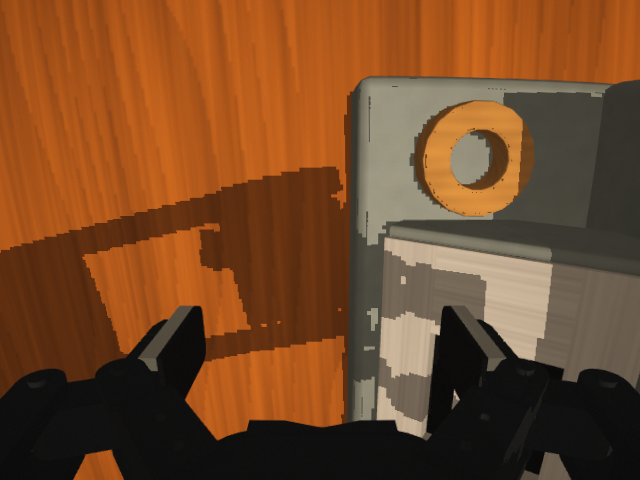

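The knob is hidden behind the right finger here. I'll go around in front of it and look again.

Request:
send_rows(steps=[{"x": 0,"y": -13,"z": 0,"turn": 0},{"x": 0,"y": -13,"z": 0,"turn": 0},{"x": -15,"y": 0,"z": 0,"turn": 0},{"x": -18,"y": 0,"z": 0,"turn": 0},{"x": -18,"y": 0,"z": 0,"turn": 0},{"x": -9,"y": 0,"z": 0,"turn": 0},{"x": 0,"y": 0,"z": 0,"turn": 0},{"x": 0,"y": 0,"z": 0,"turn": 0}])

```text
clock: 12.33
ee_pos: [0.4276, 0.0646, 0.1133]
ee_rot: [0.723, 0.691, 0.0, -0.0]
wrist_force: [0.3, -0.6, 0.6]
opening: 1.0
gripper_force: 0.0
```

```bash
python3 -c "
from h import *
look()"
```

```text
12.33 [0.4276 0.0646 0.1133] [ 0.3 -0.6  0.6]
wrist 0.78 5697 knob world [0.5069 0.0634 0.1362] gate [-1.3 -4.6 43.1]
wrist 0.3 6861 knob world [0.5274 0.1724 0.0753] gate [-22.8 105.  -16.2]
22 y edges [-27.25 -33.75]
11 y edges [  4.5   -8.   -12.   -36.   -43.25]
0 y edges [32.    9.25 -4.75]
-11 y edges [22.25  8.75 -7.  ]
-22 y edges [ 32.   -27.25 -31.75 -37.5  -44.  ]
y 25 x edges [ 14.75   6.5   -6.5  -15.25 -27.5 ]
y -25 x edges [ 33.    27.75 -27.5  -31.25 -34.  ]
y 0 x edges [  4.25  -5.25  -6.75 -15.   -27.75]
```

Request:
send_rows(steps=[{"x": 0,"y": 4,"z": 0,"turn": 0},{"x": 0,"y": 4,"z": 0,"turn": 0},{"x": 0,"y": 3,"z": -2,"turn": 0},{"x": 0,"y": 3,"z": -2,"turn": 0},{"x": 0,"y": 3,"z": -2,"turn": 0},{"x": 0,"y": 3,"z": -2,"turn": 0},{"x": 0,"y": 0,"z": 0,"turn": 0},{"x": 0,"y": 0,"z": 0,"turn": 0}])

```text
clock: 13.1
ee_pos: [0.4491, 0.0641, 0.1219]
ee_rot: [0.723, 0.691, 0.001, 0.0]
wrist_force: [-3.9, 0.9, 4.5]
opening: 0.996
gripper_force: 2.5
```

```bash
python3 -c "
from h import *
look()"
```

```text
13.1 [0.4491 0.0641 0.1219] [-3.9  0.9  4.5]
wrist 0.97 4218 knob world [0.5193 0.0631 0.1439] gate [13.3 -4.5 42.3]
22 y edges [32.25]
11 y edges [-4.75]
0 y edges [ 32.25 -33.   -44.  ]
-11 y edges [ 22.     9.   -21.5  -22.25 -31.  ]
-22 y edges [ 32.25 -17.25 -19.25]
y 25 x edges [ 28.75  15.5    6.75  -5.5  -15.   -26.25]
y -25 x edges [ 28.75  -8.25 -16.5  -27.75]
y 0 x edges [ 28.75  14.75   5.25  -5.5  -14.75 -26.5 ]
```

The stem is in the high-bar gap, so I'll continue into the top lane.

Request:
send_rows(steps=[{"x": 0,"y": 3,"z": -2,"turn": 0},{"x": 0,"y": 3,"z": -2,"turn": 0},{"x": 0,"y": 3,"z": -2,"turn": 0},{"x": 0,"y": 3,"z": -2,"turn": 0},{"x": 0,"y": 1.5,"z": -1,"turn": 0},{"x": 0,"y": 0,"z": 0,"turn": 0},{"x": 0,"y": 0,"z": 0,"turn": 0},{"x": 0,"y": 0,"z": 0,"turn": 0}])

```text
clock: 13.87
ee_pos: [0.4629, 0.063, 0.1304]
ee_rot: [0.722, 0.691, 0.0, 0.001]
wrist_force: [0.1, -0.6, -0.1]
opening: 0.993
gripper_force: 0.0
```

```bash
python3 -c "
from h import *
look()"
```

```text
13.87 [0.4629 0.063  0.1304] [ 0.1 -0.6 -0.1]
wrist 0.83 4658 knob world [0.5336 0.0626 0.1511] gate [29.1 -4.4 39.9]
22 y edges [32.25  9.   -4.  ]
11 y edges [  4.75  -8.   -12.75 -27.75 -37.  ]
0 y edges [ 32.25 -17.25 -25.25]
-11 y edges [ 22.     9.   -19.75 -23.75]
-22 y edges [ 32.   -27.25]
y 25 x edges [ 28.75  16.25   7.    -4.5  -15.   -25.5 ]
y -25 x edges [  8.    -0.25 -11.   -14.75 -25.5 ]
y 0 x edges [ 29.    26.25  16.75  -4.5  -14.75 -25.5 ]
```

Request:
send_rows(steps=[{"x": 0,"y": -5,"z": 0,"turn": 0},{"x": -15,"y": 0,"z": 0,"turn": 0},{"x": -15,"y": 0,"z": 4,"turn": 0},{"x": 0,"y": 8,"z": 0,"turn": 0},{"x": 0,"y": 8,"z": 0,"turn": 0},{"x": 0,"y": 8,"z": 0,"turn": 0},{"x": 0,"y": 0,"z": 0,"turn": 0},{"x": 0,"y": 0,"z": 0,"turn": 0}])

```text
clock: 14.63
ee_pos: [0.4806, 0.0329, 0.1263]
ee_rot: [0.722, 0.692, 0.0, 0.0]
wrist_force: [0.2, 0.0, 1.3]
opening: 0.998
gripper_force: 0.0
```

Request:
send_rows(steps=[{"x": 4,"y": 0,"z": 0,"turn": 0},{"x": 4,"y": 0,"z": 0,"turn": 0},{"x": 4,"y": 0,"z": 0,"turn": 0},{"x": 4,"y": 0,"z": 0,"turn": 0},{"x": 4,"y": 0,"z": 0,"turn": 0},{"x": 4,"y": 0,"z": 0,"turn": 0},{"x": 0,"y": 0,"z": 0,"turn": 0},{"x": 0,"y": 0,"z": 0,"turn": 0}])

```text
clock: 15.3
ee_pos: [0.4806, 0.0569, 0.1263]
ee_rot: [0.722, 0.692, 0.0, -0.0]
wrist_force: [0.4, 0.5, 1.1]
opening: 0.999
gripper_force: 0.1
```

```bash
python3 -c "
from h import *
look('w5')"
```

```text
15.3 [0.4806 0.0569 0.1263] [0.4 0.5 1.1]
wrist 0.65 6097 knob world [0.5339 0.0793 0.1513] gate [28.9 12.3 40.3]
22 y edges [ 32.25 -22.5  -30.75]
11 y edges [ 13.75 -18.   -19.  ]
0 y edges [ 32.25 -27.  ]
-11 y edges [22.    8.75]
-22 y edges [ 32. -27.]
y 25 x edges [ 29.    17.     7.    -3.75 -14.75 -24.5 ]
y -25 x edges [ 30.    24.5   16.5   -3.5  -14.5  -24.75]
y 0 x edges [ 39.75  -3.75 -14.5  -24.75]
```

View pics/w5.png

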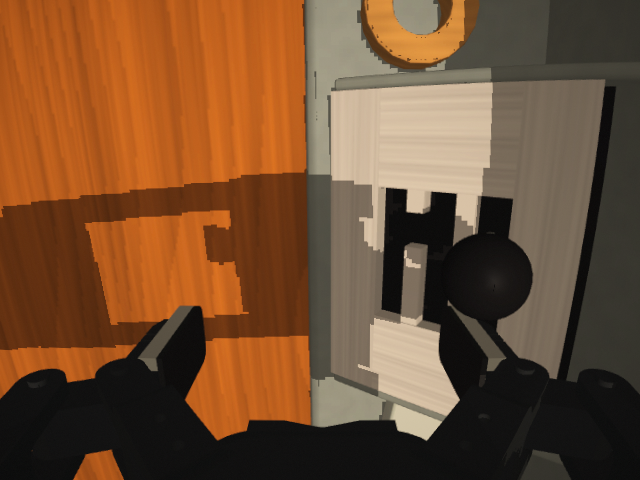

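The knob (488,277) is in the top lane and moving left with the finger, with 24 mm still to go.

Request:
send_rows(steps=[{"x": 4,"y": 0,"z": 0,"turn": 0},{"x": 4,"y": 0,"z": 0,"turn": 0},{"x": 4,"y": 0,"z": 0,"turn": 0},{"x": 4,"y": 0,"z": 0,"turn": 0},{"x": 3,"y": 0,"z": 0,"turn": 0},{"x": 2,"y": 0,"z": 0,"turn": 0},{"x": 0,"y": 0,"z": 0,"turn": 0},{"x": 0,"y": 0,"z": 0,"turn": 0}])

```text
clock: 16.07
ee_pos: [0.4813, 0.0777, 0.1262]
ee_rot: [0.722, 0.692, -0.0, -0.0]
wrist_force: [-1.4, -1.0, -0.2]
opening: 1.002
gripper_force: 0.4
```

Request:
send_rows(steps=[{"x": 1,"y": 0,"z": 0,"turn": 0},{"x": 0,"y": 0,"z": 0,"turn": 0},{"x": 1,"y": 0,"z": 0,"turn": 0},{"x": 0,"y": 0,"z": 0,"turn": 0},{"x": 0,"y": 0,"z": 0,"turn": 0},{"x": 0,"y": 0,"z": 0,"turn": 0},{"x": 0,"y": 0,"z": 0,"turn": 0},{"x": 0,"y": 0,"z": 0,"turn": 0}])

```text
clock: 16.73
ee_pos: [0.4815, 0.0793, 0.1263]
ee_rot: [0.723, 0.691, -0.0, -0.0]
wrist_force: [-1.2, -1.6, -1.0]
opening: 0.996
gripper_force: 0.9
```

```bash
python3 -c "
from h import *
look()"
```

```text
16.73 [0.4815 0.0793 0.1263] [-1.2 -1.6 -1. ]
wrist 0.59 5783 knob world [0.536  0.1006 0.1484] gate [28.3 33.6 37.2]
22 y edges [40.   0.  -8.5]
11 y edges [ 35.75   5.25   3.25 -29.  ]
0 y edges [ 32.5  -25.75]
-11 y edges [22.5 10. ]
-22 y edges [ 32.25 -25.75]
y 25 x edges [ 39.    -4.   -14.75 -24.75]
y -25 x edges [  8.25   7.    -3.5  -14.75 -24.5 ]
y 0 x edges [ 29.    21.75  14.25  -3.75 -14.5  -24.75]
```

Still 2–3 mm short. I'll creep left in 1 mm steps until the force rises.

Request:
send_rows(steps=[{"x": 1,"y": 0,"z": 0,"turn": 0},{"x": 0,"y": 0,"z": 0,"turn": 0},{"x": 1,"y": 0,"z": 0,"turn": 0},{"x": 0,"y": 0,"z": 0,"turn": 0},{"x": 0,"y": 0,"z": 0,"turn": 0},{"x": 0,"y": 0,"z": 0,"turn": 0},{"x": 0,"y": 0,"z": 0,"turn": 0},{"x": 0,"y": 0,"z": 0,"turn": 0}])

```text
clock: 17.5
ee_pos: [0.4816, 0.0812, 0.1262]
ee_rot: [0.723, 0.691, -0.0, 0.0]
wrist_force: [-0.5, -3.9, -2.0]
opening: 1.005
gripper_force: 2.0
```

Request:
send_rows(steps=[{"x": 1,"y": 0,"z": 0,"turn": 0},{"x": 0,"y": 0,"z": 0,"turn": 0},{"x": 0,"y": 0,"z": 0,"turn": 0},{"x": 0,"y": 0,"z": 0,"turn": 0},{"x": 0,"y": 0,"z": 0,"turn": 0},{"x": 0,"y": 0,"z": 0,"turn": 0},{"x": 0,"y": 0,"z": 0,"turn": 0},{"x": 0,"y": 0,"z": 0,"turn": 0}])

```text
clock: 18.17
ee_pos: [0.4816, 0.0816, 0.1262]
ee_rot: [0.723, 0.691, -0.001, 0.0]
wrist_force: [-0.9, -6.5, -1.9]
opening: 1.002
gripper_force: 3.1
```

Request:
send_rows(steps=[{"x": 1,"y": 0,"z": 0,"turn": 0},{"x": 0,"y": 0,"z": 0,"turn": 0},{"x": 0,"y": 0,"z": 0,"turn": 0},{"x": 0,"y": 0,"z": 0,"turn": 0},{"x": 0,"y": 0,"z": 0,"turn": 0},{"x": 0,"y": 0,"z": 0,"turn": 0},{"x": 0,"y": 0,"z": 0,"turn": 0},{"x": 0,"y": 0,"z": 0,"turn": 0}])

```text
clock: 18.83
ee_pos: [0.4817, 0.0819, 0.1262]
ee_rot: [0.723, 0.691, -0.001, 0.001]
wrist_force: [-1.0, -8.9, -2.1]
opening: 1.002
gripper_force: 4.2
```

```bash
python3 -c "
from h import *
look()"
```

```text
18.83 [0.4817 0.0819 0.1262] [-1.  -8.9 -2.1]
wrist 0.63 5642 knob world [0.5363 0.1027 0.1479] gate [28.2 35.7 36.7]
22 y edges [42.    2.5  -5.75]
11 y edges [ 37.75   7.25   6.   -26.25]
0 y edges [ 32.5 -25.5]
-11 y edges [22.5  10.25]
-22 y edges [ 32.25 -25.75]
y 25 x edges [ 39.25  -4.25 -14.5  -24.75]
y -25 x edges [ 10.     7.    -3.5  -14.75 -24.25]
y 0 x edges [ 30.25  24.75  16.75  -3.5  -14.5  -24.75]
```

The lever is against the end stop (y force up to 9 N with almost no movement). I'll back away and check.

Request:
send_rows(steps=[{"x": -6,"y": 0,"z": 0,"turn": 0},{"x": -12,"y": 0,"z": 0,"turn": 0},{"x": -5,"y": -10,"z": 0,"turn": 0},{"x": 0,"y": -20,"z": 0,"turn": 0},{"x": 0,"y": -15,"z": 0,"turn": 0},{"x": 0,"y": 0,"z": 0,"turn": 0},{"x": 0,"y": 0,"z": 0,"turn": 0},{"x": 0,"y": 0,"z": 0,"turn": 0}])

```text
clock: 19.6
ee_pos: [0.4371, 0.0624, 0.1269]
ee_rot: [0.723, 0.691, 0.001, 0.001]
wrist_force: [1.0, 0.1, -0.9]
opening: 0.997
gripper_force: 0.0
```

```bash
python3 -c "
from h import *
look('w6')
for n in ['knob','home']: print(n,[(np.round((a['location']-g0)@G*1000,1),round(a['score'],2)) for a in cams.mark_of('wrist',n)[:1]])"
```

```text
19.6 [0.4371 0.0624 0.1269] [ 1.   0.1 -0.9]
wrist 0.95 4627 knob world [0.5363 0.1027 0.1481] gate [28.4 35.7 36.8]
22 y edges [-27.5]
11 y edges [  4.5   -8.25 -44.  ]
0 y edges [ 32.25 -27.5  -42.25]
-11 y edges [ 22.25   8.75 -32.5  -38.5 ]
-22 y edges [ 32.  -27.5 -37. ]
y 25 x edges [ 14.5    6.75  -6.   -15.25 -26.75]
y -25 x edges [ 28.5   15.     6.75  -5.75 -15.   -24.75 -33.25 -34.5 ]
y 0 x edges [ 28.5   -5.75 -15.   -26.75]
knob [(array([26.2, 39.7, 36.9]), 0.9)]
home []
```

View pics/w6.png

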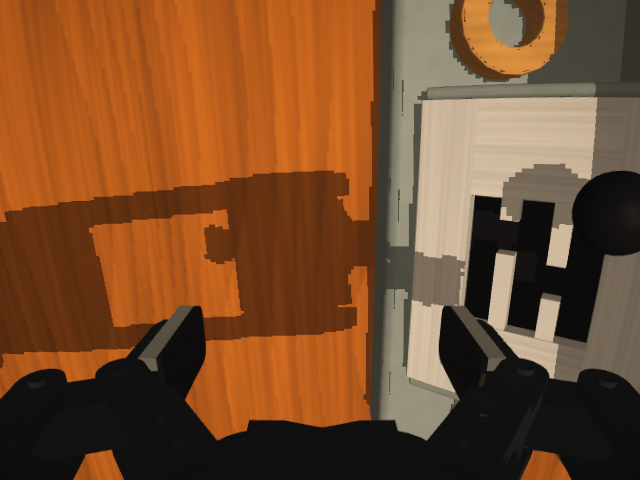

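The knob (613,213) is at gate (28.4, 35.7, 36.8) mm, within measurement error of home. The gripper is clear and the tape roll is undisturbed, so I'm handing in.

```bash
python3 -c "
from workcell import close_job
print(close_job())"
```

```text
the job is handed in; nothing more can be done
None
```

The lever is at the left-hand end of the top lane, against its stop and released, with the knob measured within about 1.5 mm of home; the job was handed in at about 20 s, with a highest wrist-force reading of about 9 N.

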